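# Snap the jukebox battery box cover shut all round

## Robot

A 7-joint arm with a two-finger parallel gripper is mounted at the origin on the work surface. World frame = base frame: x ahead of the robot, y to its left, z up, the work surface at z = 0. Lengths are in m, angles in rad, forces in N, time in s.
With the tool pointing down it reaches from about 0.4 to 0.85 m from the base axis. Payload 10.4 kg.
Tool frame: the origin (TCP) lies midway between the tips of the shut fingers; the grasp point (between the pads) lies 19 mm behind it; z points along the fingers, x is the direction in which the jaws open and shut, and the axes are right-handed (so a half turn about z gives the same grasp; the last joint's range is limited). The gripper opens to 85 mm and grips with 20 to 120 N. Pads are 22 mm wide; open, the fingers measure 114 mm over their backs; the gripper's body (76 mm by 85 mm) begins 54 mm behind the grasp point. The pads swing forward as they close: fully open they stand 13 mm farther back than shut.
Start: joints at [1.125, 0.332, -0.065, 1.46, 0.022, 1.35, -0.088], TCP at [0.256, -0.57, 0.231] pointing down, gripper open.
Joint ranges: [-2.6, 2.6], [-0.5, 2.12], [-1.47, 1.34], [0.16, 2.42], [-1.27, 4.41], [0.06, 2.06], [-2.6, 2.6]. Speed limits (rad/s): [2.22, 2.22, 2.79, 2.79, 3.14, 3.14, 3.14].

## Interface

Orientations are given as a unit quaternion [x, y, z, w].
In Python, from workcell import telemetry, eyes, order gives the robot as it stands.
- The arm moves only by the tool servo_tool, never from a script. Its argument "deltas" is a list of rows, each a list of 3 entries, a list of its own where there are three numbers: the shift along the tool's x, y, z in cm, then the turn about the tool's z in rad, then the finger opening in cm, from 0 to 8.54. A call has 1 to 12 rows; each row shifts and turns the pose as measured when the row begins, along the tool's axes as they then stand; what a row does not reach is not made up. A row lasts 1/12 s, in which the tool goes at most 41.7 mm and 7.16 degrees, less where a joint would pass 70% of its speed; a pose out of reach is approached as far as the arm can. A call is refused whole if a number of a shift passes 4.17 or a number of a turn 0.125, either way. A call with a gripper value outside its range is refused whole. The fingers move at their own pace and stop on an object; "force" is the grip in N (left out, the last holds). Time passes only in rows, so rows that do not move let the fingers close. It gives the time, the measured TCP pose, the force and the opening at its end, in the units of the state.
- telemetry.get_obs(): the state, without advancing time (a new reading comes with each control period).
- eyes.camera(name): name is "scene" or "top" or "wrist"; returns (picture, depth): 384x512x3 uint8, blue, green, red; 384x512 float32, m along the optical axis (not along the pixel's ray), 0 where there is no reading.
- eyes.calibration(name): a dict with "fx", "fy", "cx", "cy" (pixels), "rvec" (rotation vector, rad) and "tvec" (3), from world to camera coordinates, as OpenCV has them. Camera axes: x right, y down, z forward; pixel columns grow to the right and rows downward; lengths in m; the calibration is good to about 2 mm. The wrist camera is an equidistant fisheye: a pixel r from the principal point sees the ray r / f radians off the axis. A picture is of the moment at which its call begins: read the wrist's pose just before it. calibration takes no time and is no camera call; for the wrist camera it gives the pose at the moment of the call.
- order.hand_in(): hands the job in, once; it reports no verdict.
The state is a dict: "clock": time; "joint_pos": joint angles; "joint_velocities": joint speeds; "tau": joint torques, N m; "position": TCP position; "ee_rot": TCP orientation; "ft_force": force on the tool from outside, world axes, zero at the start; "torque": the same for the moment, N m; "grip_width": opening from 0.0 (shut) to 1.0 (fully open).
Only numpy, scipy, OpenCV 4.12 (cv2) and the standard library are available. Lean on these libraries where they do the work, as an engineer would, in place of code of your own. Each camera call takes 0.05 s, during which the arm holds its last target. There are 200 camera calls.

## Task

The white clip-on cover of the battery box has been laid on but not snapped home: press down each of the four raised rim sections, one side after another in any order, until every one has clicked shut. Only press: pick nothing up, leave the box standing where it is, do not force it, and leave the other things on the bench alone.

Things in the scene. Friction and masses are not known exactly. Their poses are not given: they have to be found in the camera images.
- box: Loose black battery box, white clip-on cover; 137 x 197 x 62 mm, 0.6 to 1.2 kg. Origin: centre of underside; z up, y along the long side, x within 0.6 rad of the robot's x. Fixed middle panel (76 x 136 mm) and four fixed corner blocks (26 mm square) have tops 53 mm up; between the corners lie four rim sections, one a side, all raised at first. Never press it with over 60 N.
- near_top (a point): Middle of the flat, level top face of the near rim section (box -x side, 26 x 138 mm, centred at x, y = (-54, 0) mm in the box frame), which moves with it. 62 mm above the box's underside when raised, 55 mm (2 mm proud of the middle panel) when clicked shut. Axes as the box.
- near (a joint): Travel of the near rim section, straight down into the box, in m: 0 raised, 0.007 clicked shut. It resists with about 4 to 7 N at first; past 0.0035 it snaps shut by itself and stays; let go before that, it springs back up.
- far_top (a point): Middle of the flat, level top face of the far rim section (box +x side, 26 x 138 mm, centred at x, y = (54, 0) mm in the box frame), which moves with it. 62 mm above the box's underside when raised, 55 mm (2 mm proud of the middle panel) when clicked shut. Axes as the box.
- far (a joint): Travel of the far rim section, straight down into the box, in m: 0 raised, 0.007 clicked shut. It resists with about 4 to 7 N at first; past 0.0035 it snaps shut by itself and stays; let go before that, it springs back up.
- left_top (a point): Middle of the flat, level top face of the left rim section (box +y side, 78 x 26 mm, centred at x, y = (0, 84) mm in the box frame), which moves with it. 62 mm above the box's underside when raised, 55 mm (2 mm proud of the middle panel) when clicked shut. Axes as the box.
- left (a joint): Travel of the left rim section, straight down into the box, in m: 0 raised, 0.007 clicked shut. It resists with about 4 to 7 N at first; past 0.0035 it snaps shut by itself and stays; let go before that, it springs back up.
- right_top (a point): Middle of the flat, level top face of the right rim section (box -y side, 78 x 26 mm, centred at x, y = (0, -84) mm in the box frame), which moves with it. 62 mm above the box's underside when raised, 55 mm (2 mm proud of the middle panel) when clicked shut. Axes as the box.
- right (a joint): Travel of the right rim section, straight down into the box, in m: 0 raised, 0.007 clicked shut. It resists with about 4 to 7 N at first; past 0.0035 it snaps shut by itself and stays; let go before that, it springs back up.
- key: Bystander, loose: red plastic selector key, 46 x 22 x 18 mm, lying beside the box. Origin: centre of underside.
- elbow: Bystander, loose: brass coin chute elbow, 60 x 30 x 29 mm, lying beside the box. Origin: centre of underside.
- knob: Bystander, loose: ribbed aluminium knob, 40 mm across, 18 mm high, beside the box. Origin: centre of underside.
- driver: Bystander, loose: screwdriver, 170 mm long, lying at the left near the robot.
- jar: Bystander, loose: small glass jar with a metal cap, 52 mm across, 60 mm high, beyond the box at the left. Origin: centre of underside.
- roller: Bystander, loose: black rubber drive roller, 44 mm across, 20 mm high, beyond the box at the right. Origin: centre of underside.

How it is judged:
At the end, for the whole second after the job is handed in: All four rim sections are shut (travel over 5.5 of 7 mm); the box stands at rest and level on the bench within 30 mm of where it stood; every bystander is within 30 mm of where it lay (value of joint each of near, far, left, right above 0.0055 m and height (world z) of box below 0.004 m and angle between box's own z axis and vertical below 0.05 rad and distance of each of box, key, elbow, knob, driver, jar, roller from where it was at the start of the episode below 0.03 m and linear speed of box below 0.02 m/s); the robot touches nothing.
It fails at once if the box is lifted (over 12 mm) or tipped (over 0.15 rad) (height (world z) of box above 0.012 m or angle between box's own z axis and vertical above 0.15 rad).
It fails at once if the box is shoved more than 30 mm (distance of box from where it was at the start of the episode above 0.03 m).
It fails at once if the box is pressed with more than 60 N (contact force between the fingers and box above 60 N).
It fails at once if a bystander is lifted, carried or pushed more than 30 mm (distance of any of key, elbow, knob, driver, jar, roller from where it was at the start of the episode above 0.03 m).
It also fails if it takes over 45 s, if anything falls off the work surface, if the arm or the gripper's body presses on something with over 40 N, if the wrist force passes 120 N, or if a joint passes its speed limit or range.

## Working session

There is one attempt and no reset: what is moved stays moved. The work goes in short steps, Python scripts to look and compute and a tool call to move; the robot and the scene stay as the last step left them, time stands still between calls to the robot, and variables do not carry over. Pictures are saved under pics/ and viewed, about 8 in all and at most 12, crops included, and the job is handed in when it is done.

Besides the shell and the picture viewer there is one more tool, called after "Request:" as name([rows], argument=value, ...), one row to a line, values as JSON. servo_tool: Moves the arm, as the interface text tells. Its arguments: {"type":"object","properties":{"deltas":{"type":"array"},"force":{"type":"number"}},"required":["deltas"]}

```bash
mkdir -p pics
cat > h.py <<'E'
import numpy as np, cv2
from workcell import telemetry, eyes, order
def cloud(n):
    img,d=eyes.camera(n); c=eyes.calibration(n)
    R=cv2.Rodrigues(np.array(c['rvec'],float))[0]; t=np.array(c['tvec'],float).ravel()
    v,u=np.mgrid[:384,:512]
    P=np.stack([(u-c['cx'])/c['fx']*d,(v-c['cy'])/c['fy']*d,d],-1)
    return img,d,(P-t)@R
E
python3 - <<'E'
from h import *
o=telemetry.get_obs(); print({k:np.round(v,3) for k,v in o.items()})
for n in ('top','scene'):
    img,d,W=cloud(n); np.savez(f'{n}.npz',img=img,d=d,W=W); cv2.imwrite(f'pics/{n}.png',img)
    m=(W[...,2]>.045)&(W[...,2]<.07)&(d>0)&(img.min(2)>110)
    k,l,s,c=cv2.connectedComponentsWithStats(m.astype(np.uint8))
    for i in range(1,k):
        if s[i,4]>60: print(n,s[i],W[l==i].mean(0).round(4))
E
```

```text
{'clock': np.float64(0.0), 'joint_pos': array([ 1.125,  0.333, -0.065,  1.461,  0.022,  1.35 , -0.088]), 'joint_velocities': array([-0.001, -0.001, -0.   , -0.001, -0.001,  0.002,  0.   ]), 'tau': array([-1.0000e-03, -6.2544e+01,  4.8000e-02, -3.9161e+01,  1.6000e-02,
        1.0000e-02, -0.0000e+00]), 'position': array([ 0.256, -0.57 ,  0.231]), 'ee_rot': array([ 0.84 , -0.543, -0.001, -0.   ]), 'ft_force': array([-1.26 ,  0.55 , -0.659]), 'torque': array([-0.038,  0.03 , -0.027]), 'grip_width': np.float64(0.999)}
top [136 133  12  11 103] [0.6653 0.4045 0.06  ]
top [ 188  145   70   61 2218] [0.5411 0.1334 0.0572]
scene [393 155  17  11 137] [0.6668 0.4035 0.061 ]
scene [272 163  72  26 588] [0.5262 0.1783 0.0624]
scene [ 262  172   86   38 1804] [0.5526 0.117  0.0572]
scene [275 203  13  10  83] [0.5544 0.0348 0.0531]
```

View pics/top.png

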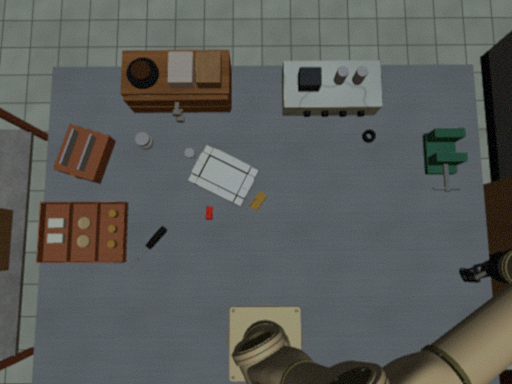

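View pics/scene.png

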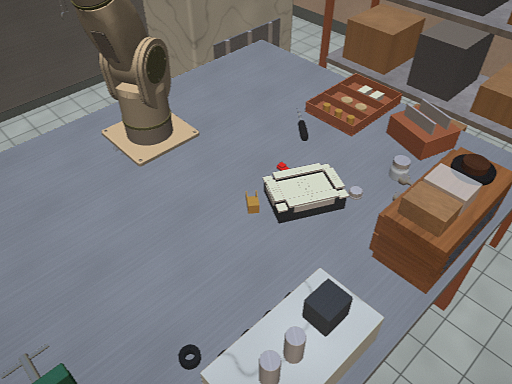

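The top view shows the white cover at about (223,175), the key at (209,213), the elbow at (258,200) and the knob at (189,153). The jar is at (144,140) and the driver at (156,237). The scene view agrees.

```bash
cat >> h.py <<'E'
def box(img,d,W):
    m=(W[...,2]>.045)&(W[...,2]<.07)&(d>0)&(np.linalg.norm(W[...,:2]-[.54,.13],axis=-1)<.14)&(img.min(2)>70)
    p=W[m]; r=cv2.minAreaRect((p[:,:2]*1000).astype(np.float32))
    b=cv2.boxPoints(r)/1000; e=b[1]-b[0]; f=b[2]-b[1]
    L=e if np.linalg.norm(e)>np.linalg.norm(f) else f
    L=L*np.sign(L[1])/np.linalg.norm(L)
    yaw=np.arctan2(-L[0],L[1]); c=np.array(r[0])/1000
    return c,yaw,r[1],p
def report(c,yaw,p):
    R=np.array([[np.cos(yaw),-np.sin(yaw)],[np.sin(yaw),np.cos(yaw)]])
    q=(p[:,:2]-c)@R
    for n,t in dict(near=(-.054,0),far=(.054,0),left=(0,.084),right=(0,-.084),mid=(0,0)).items():
        s=np.abs(q-t).max(1)<.009
        print(n,(c+R@t).round(4),'z',np.median(p[s,2]).round(4) if s.any() else None,s.sum())
E
python3 - <<'E'
from h import *
for n in ('top','scene'):
    z=np.load(n+'.npz'); c,y,s,p=box(z['img'],z['d'],z['W']); print(n,c.round(4),round(y,3),s,len(p)); report(c,y,p)
E
```

```text
top [0.5422 0.1343] -0.475 (198.72593688964844, 138.15252685546875) 2370
near [0.4942 0.159 ] z 0.0628 30
far [0.5902 0.1096] z 0.062 33
left [0.5806 0.209 ] z 0.0621 30
right [0.5038 0.0596] z 0.0628 29
mid [0.5422 0.1343] z 0.0536 30
scene [0.5428 0.1325] -0.465 (197.24961853027344, 140.31906127929688) 2704
near [0.4945 0.1567] z 0.0627 34
far [0.591  0.1083] z 0.0636 33
left [0.5804 0.2076] z 0.0634 33
right [0.5051 0.0574] z 0.0632 31
mid [0.5428 0.1325] z 0.0545 36
```

Request:
servo_tool([
  [[0,0,0],-0.115,0],
  [[0,0,0],-0.115,0],
  [[0,0,0],-0.115,0],
  [[0,0,0],-0.115,0],
  [[0,0,0],-0.115,0],
  [[0,0,0],-0.105,0],
  [[-0.3,-3,0],0,0],
  [[-0.3,-4,0],0,0],
  [[-0.3,-4,0],0,0],
  [[-0.3,-4,0],0,0],
  [[-0.3,-4,0],0,0],
  [[-0.3,-4,0],0,0],
], force=40)

```text
clock: 1.1
position: [0.3319, -0.3508, 0.2235]
ee_rot: [0.975, -0.222, -0.006, -0.003]
ft_force: [0.2, 0.2, 0.1]
grip_width: 0.0
```

```bash
cat > go.py <<'E'
import sys
from h import *
from scipy.spatial.transform import Rotation as Ro
c=np.array([.5425,.1334]); yaw=-.47
B=np.array([[np.cos(yaw),-np.sin(yaw)],[np.sin(yaw),np.cos(yaw)]])
T=dict(near=(-.054,0),far=(.054,0),left=(0,.084),right=(0,-.084))
o=telemetry.get_obs(); R=Ro.from_quat(o['ee_rot']).as_matrix(); p=o['position']
print('t',round(o['clock'],2),'p',p.round(4),'F',o['ft_force'].round(2),'g',round(o['grip_width'],3),'q',o['joint_pos'].round(2))
print('tool x angle',np.arctan2(R[1,0],R[0,0]).round(3),'z',R[:,2].round(3))
for n,t in T.items(): print(n,'tool delta cm',(100*R.T@(np.append(c+B@t,.062)-p)).round(2))
E
python3 go.py
```

```text
t 1.1 p [ 0.3319 -0.3508  0.2235] F [0.2  0.21 0.05] g 0.0 q [ 1.02  0.05 -0.31  1.81  0.02  1.3   0.26]
tool x angle -0.447 z [-0.009  0.009 -1.   ]
near tool delta cm [ -7.13 -52.83  16.44]
far tool delta cm [  3.66 -52.58  16.31]
left tool delta cm [ -1.54 -61.1   16.4 ]
right tool delta cm [ -1.93 -44.31  16.34]
```

Request:
servo_tool([
  [[-0.2,-4,0],0,0],
  [[-0.2,-4,0],0,0],
  [[-0.2,-4,0],0,0],
  [[-0.2,-4,0],0,0],
  [[-0.2,-4,0],0,0],
  [[-0.2,-4,0],0,0],
  [[-0.2,-4,0],0,0],
  [[-0.2,-4,0],0,0],
  [[-0.2,-4,0],0,0],
  [[-0.2,-4,0],0,0],
  [[0,-2,0],0,0],
  [[0,0,0],0,0],
])

```text
clock: 2.1
position: [0.4967, 0.0639, 0.2239]
ee_rot: [0.976, -0.218, -0.006, -0.003]
ft_force: [-0.3, 0.2, 0.0]
grip_width: -0.004
```

```bash
python3 go.py
```

```text
t 2.1 p [0.4967 0.0639 0.2239] F [-0.33  0.22  0.04] g -0.004 q [ 0.52  0.14 -0.79  1.75  0.09  1.3  -0.72]
tool x angle -0.44 z [-0.01   0.009 -1.   ]
near tool delta cm [-4.   -8.34 16.27]
far tool delta cm [ 6.79 -8.02 16.14]
left tool delta cm [  1.65 -16.58  16.23]
right tool delta cm [ 1.14  0.22 16.18]
```

Request:
servo_tool([
  [[0.6,0.1,3.5],0,0],
  [[0.5,0.1,3.5],0,0],
  [[0,0,3],0,0],
  [[0,0,2],0,0],
  [[0,0,1],0,0],
  [[0,0,0],0,0],
  [[0,0,0],0,0],
])

```text
clock: 2.68
position: [0.5048, 0.0588, 0.089]
ee_rot: [0.976, -0.216, -0.006, -0.003]
ft_force: [-0.4, 0.5, 0.1]
grip_width: -0.001
```

```bash
python3 go.py
```

```text
t 2.68 p [0.5048 0.0588 0.089 ] F [-0.44  0.49  0.07] g -0.001 q [ 0.47  0.31 -0.75  1.89  0.23  1.04 -0.81]
tool x angle -0.436 z [-0.009  0.009 -1.   ]
near tool delta cm [-5.09 -8.52  2.79]
far tool delta cm [ 5.7  -8.16  2.66]
left tool delta cm [  0.59 -16.74   2.76]
right tool delta cm [0.02 0.05 2.7 ]
```

Request:
servo_tool([
  [[0,0,1],0,0],
  [[0,0,1],0,0],
  [[0,0,0.3],0,0],
  [[0,0,0.2],0,0],
  [[0,0,0.2],0,0],
  [[0,0,0.2],0,0],
  [[0,0,0.2],0,0],
])

```text
clock: 3.27
position: [0.5077, 0.0584, 0.0601]
ee_rot: [0.976, -0.217, -0.002, -0.003]
ft_force: [-0.6, -0.6, 3.3]
grip_width: -0.004
```

Request:
servo_tool([
  [[-0.1,0,0.2],0,0],
  [[0,0,0.2],0,0],
  [[0,0,0.2],0,0],
  [[0,0,0.2],0,0],
])

```text
clock: 3.6
position: [0.5075, 0.0589, 0.0546]
ee_rot: [0.976, -0.217, -0.001, -0.003]
ft_force: [-20.5, -4.8, 49.3]
grip_width: -0.002
```

Force jumped to 49 N at z = 0.0546, so the section has bottomed. I'm lifting now and will press more gently next time.

Request:
servo_tool([
  [[0,0,-1],0,0],
  [[0,0,-1.5],0,0],
  [[0,0,-1.5],0,0],
  [[0,0,0],0,0],
])

```text
clock: 3.93
position: [0.5075, 0.0593, 0.0964]
ee_rot: [0.976, -0.217, -0.001, -0.002]
ft_force: [0.5, 0.5, 0.3]
grip_width: -0.003
```

```bash
python3 go.py
python3 - <<'E'
from h import *
img,d,W=cloud('scene'); c,y,s,p=box(img,d,W); print(c.round(4),round(y,3),s); report(np.array([.5425,.1334]),-.47,p)
E
```

```text
t 3.93 p [0.5075 0.0593 0.0964] F [0.5  0.48 0.3 ] g -0.003 q [ 0.47  0.3  -0.76  1.88  0.23  1.05 -0.82]
tool x angle -0.437 z [-0.001  0.005 -1.   ]
near tool delta cm [-5.35 -8.36  3.49]
far tool delta cm [ 5.44 -8.01  3.45]
left tool delta cm [  0.32 -16.58   3.51]
right tool delta cm [-0.23  0.21  3.44]
[0.5436 0.132 ] -0.473 (196.57525634765625, 141.06271362304688)
near [0.4944 0.1579] z 0.0634 35
far [0.5906 0.1089] z 0.0633 36
left [0.5805 0.2083] z 0.0632 31
right [0.5045 0.0585] z 0.0574 32
mid [0.5425 0.1334] z 0.0545 31
```

Right is shut: it reads 3 mm proud of the middle panel in this camera, where the raised sections read 9 mm. Near is next.

Request:
servo_tool([
  [[-1.8,-2.8,0],0,0],
  [[-1.8,-2.8,0],0,0],
  [[-1.7,-2.7,0],0,0],
  [[0,0,1],0,0],
  [[0,0,0.5],0,0],
  [[0,0,0],0,0],
])

```text
clock: 4.48
position: [0.4927, 0.1585, 0.0758]
ee_rot: [0.976, -0.219, -0.003, -0.002]
ft_force: [0.1, 0.7, -0.6]
grip_width: 0.002
```

```bash
python3 go.py
```

```text
t 4.48 p [0.4927 0.1585 0.0758] F [ 0.11  0.69 -0.63] g 0.002 q [ 0.29  0.35 -0.79  1.88  0.28  1.03 -1.06]
tool x angle -0.441 z [-0.004  0.005 -1.   ]
near tool delta cm [ 0.18 -0.01  1.38]
far tool delta cm [10.98  0.31  1.32]
left tool delta cm [ 5.82 -8.25  1.37]
right tool delta cm [5.34 8.55 1.33]
```

Request:
servo_tool([
  [[0.1,0,0.7],0,0],
  [[0,0,0.4],0,0],
  [[0,0,0.2],0,0],
  [[0,0,0.2],0,0],
  [[0,0,0.2],0,0],
])

```text
clock: 4.9
position: [0.4942, 0.1554, 0.0566]
ee_rot: [0.975, -0.221, -0.003, -0.002]
ft_force: [0.8, 0.0, -0.2]
grip_width: 0.0
```

Force is back to zero at z = 0.0566, past the 3.5 mm snap point. I'm lifting and crossing to far.

Request:
servo_tool([
  [[0,0,-1.5],0,0],
  [[0,0,-1.5],0,0],
  [[0,0,-0.5],0,0],
  [[2.7,0,0],0,0],
  [[2.7,0,0],0,0],
  [[2.7,0,0],0,0],
  [[2.4,0,0],0,0],
  [[0,0,0.8],0,0],
  [[0,0,0],0,0],
])

```text
clock: 5.65
position: [0.5932, 0.103, 0.0815]
ee_rot: [0.975, -0.223, -0.002, 0.001]
ft_force: [-1.2, -0.0, -1.3]
grip_width: 0.003
```

```bash
python3 go.py
```

```text
t 5.65 p [0.5932 0.103  0.0815] F [-1.15 -0.05 -1.28] g 0.003 q [ 0.31  0.51 -0.71  1.66  0.36  1.11 -0.95]
tool x angle -0.449 z [-0.004 -0.001 -1.   ]
near tool delta cm [-11.27  -0.66   1.99]
far tool delta cm [-0.48 -0.43  1.95]
left tool delta cm [-5.7  -8.94  1.94]
right tool delta cm [-6.05  7.85  1.99]
```

Request:
servo_tool([
  [[-0.4,-0.4,0.8],0,0],
  [[0,0,0.6],0,0],
  [[0,0,0.2],0,0],
  [[0,0,0.2],0,0],
  [[0,0,0.2],0,0],
  [[0,0,0.2],0,0],
])

```text
clock: 6.15
position: [0.5892, 0.1098, 0.0578]
ee_rot: [0.975, -0.222, -0.002, 0.001]
ft_force: [-0.2, -0.1, -0.4]
grip_width: 0.003
```

Request:
servo_tool([
  [[0,0,-1.5],0,0],
  [[0,0,-1.5],0,0],
  [[0,0,-0.5],0,0],
  [[-1.8,-2.9,0],0,0],
  [[-1.8,-2.9,0],0,0],
  [[-1.6,-2.7,0],0,0],
  [[0,0,0.8],0,0],
  [[0,0,0],0,0],
])

```text
clock: 6.82
position: [0.5797, 0.2121, 0.0919]
ee_rot: [0.975, -0.224, -0.0, 0.0]
ft_force: [-0.9, -1.1, -1.0]
grip_width: 0.001
```

```bash
python3 go.py
```

```text
t 6.82 p [0.5797 0.2121 0.0919] F [-0.85 -1.1  -0.97] g 0.001 q [ 0.13  0.53 -0.73  1.61  0.38  1.15 -1.14]
tool x angle -0.451 z [-0.    -0.001 -1.   ]
near tool delta cm [-5.31  8.59  3.  ]
far tool delta cm [5.48 8.8  3.  ]
left tool delta cm [0.24 0.3  2.99]
right tool delta cm [-0.08 17.09  3.01]
```

Request:
servo_tool([
  [[0.2,0.3,1.2],0,0],
  [[0,0,1],0,0],
  [[0,0,0.3],0,0],
  [[0,0,0.2],0,0],
  [[0,0,0.2],0,0],
  [[0,0,0.2],0,0],
  [[0,0,0.2],0,0],
])

```text
clock: 7.4
position: [0.5812, 0.2056, 0.0575]
ee_rot: [0.974, -0.225, 0.0, 0.0]
ft_force: [0.1, 0.2, -0.6]
grip_width: -0.001
```

Next I'll lift clear, back off upward and toward the robot, and check all four.

Request:
servo_tool([
  [[0,0,-2],0,0],
  [[0,0,-4],0,0],
  [[0,0,-4],0,0],
  [[0,0,-4],0,0],
  [[0,4,0],0,0],
  [[0,4,0],0,0],
  [[0,4,0],0,0],
  [[0,4,0],0,0],
  [[0,4,0],0,0],
  [[0,4,0],0,0],
  [[0,4,0],0,0],
  [[0,0,0],0,0],
])

```text
clock: 8.4
position: [0.4534, -0.0565, 0.203]
ee_rot: [0.974, -0.225, 0.002, 0.001]
ft_force: [-0.2, -0.4, 0.5]
grip_width: 0.006
```

```bash
python3 go.py
python3 - <<'E'
from h import *
for n in ('top','scene'):
    img,d,W=cloud(n); cv2.imwrite(f'pics/{n}2.png',img)
    c,y,s,p=box(img,d,W); print(n,c.round(4),round(y,3),s); report(np.array([.5425,.1334]),-.47,p)
E
```

```text
t 8.4 p [ 0.4534 -0.0565  0.203 ] F [-0.21 -0.42  0.5 ] g 0.006 q [ 0.7   0.01 -0.68  1.89  0.01  1.23 -0.43]
tool x angle -0.454 z [ 0.003 -0.002 -1.   ]
near tool delta cm [ -5.77 -21.07  14.06]
far tool delta cm [  5.03 -20.9   14.1 ]
left tool delta cm [ -0.23 -29.38  14.08]
right tool delta cm [ -0.51 -12.59  14.09]
top [0.5422 0.1342] -0.472 (198.58204650878906, 137.9852752685547)
near [0.4944 0.1579] z 0.0544 31
far [0.5906 0.1089] z 0.0551 29
left [0.5805 0.2083] z 0.0548 27
right [0.5045 0.0585] z 0.0558 30
mid [0.5425 0.1334] z 0.0525 33
scene [0.5433 0.1325] -0.47 (197.78468322753906, 140.73443603515625)
near [0.4944 0.1579] z 0.0561 28
far [0.5906 0.1089] z 0.0563 37
left [0.5805 0.2083] z 0.0568 26
right [0.5045 0.0585] z 0.0564 35
mid [0.5425 0.1334] z 0.0544 28
```

View pics/scene2.png

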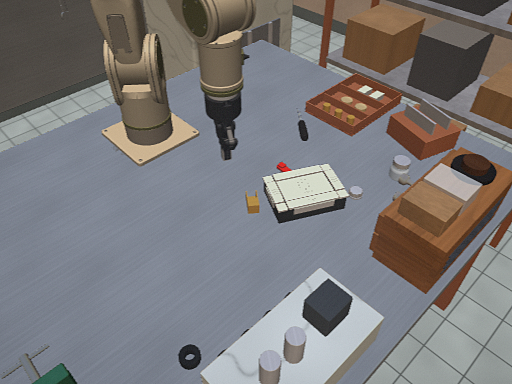

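The picture shows the cover at (305,187) flat on all four sides. The key, elbow, knob, jar, driver and roller are where they were, and the arm is clear.

```bash
python3 -c "
from h import *
print(order.hand_in())"
```

```text
the job is handed in; nothing more can be done
None
```

I pressed all four rim sections shut with the closed fingers, in the order right, near, far, left, and handed the job in at about 8.5 s of the 45 s allowed.

- **Rim sections:** in the last depth checks from both cameras, all four tops read about 2 to 3 mm above the middle panel, against about 9 mm raised. That fits clicked shut, 2 mm proud.
- **Box and bystanders:** the measured box centre moved less than 1 mm. In the scene picture the bystanders look unmoved; I did not measure their positions.
- **Arm:** it was clear of everything at hand-in.
- **Hard press on the right section:** the wrist force reached 49 N upward (about 54 N in all) after the section bottomed. That is the highest reading taken at the end of a move, and the 60 N limit applies at any moment. I pressed the other three more gently, and they read close to 0 N once snapped.

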